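Hang the slotted work-rest bracket on the stud of its stand

ROBOT

A 7-joint arm with a two-finger parallel gripper is mounted at the origin on the work surface. World frame = base frame: x ahead of the robot, y to its left, z up, the work surface at z = 0. Lengths are in m, angles in rad, forces in N, time in s.
With the tool pointing down it reaches from about 0.425 to 0.925 m from the base axis. Payload 6.8 kg.
Tool frame: the origin (TCP) lies on the front face of the gripper's body, between the roots of the fingers; the fingertips stand 80 mm ahead of it and the grasp point (between the pads) lies 61 mm ahead of it; z points along the fingers, y is the line along which they close (so a half turn about z gives the same grasp; the last joint's range is limited). The gripper opens to 88 mm and grips with 3 to 60 N. Pads are 20 mm wide; open, the fingers measure 115 mm over their backs; the gripper's body (75 mm by 178 mm) begins 61 mm behind the grasp point.
Start: joints at [1.201, 0.477, 0.022, 1.555, -0.011, 1.109, -0.083], TCP at [0.175, -0.652, 0.303] pointing down, gripper open.
Joint ranges: [-2.96, 2.96], [-0.34, 2.1], [-1.41, 1.46], [0.24, 2.44], [-1.37, 4.51], [0.17, 1.92], [-2.96, 2.96]. Speed limits (rad/s): [2.39, 2.39, 3.14, 3.14, 3.14, 3.14, 3.14].

INTERFACE

Orientations are given as a unit quaternion [x, y, z, w].
In Python, from station import arm, capture gives the robot as it stands.
- The arm moves only by the tool send_rows, never from a script. Its argument "commands" is a list of rows, each a list of 6 numbers: the shift along the world's x, y, z in cm, then the turn, a rotation vector about the world's x, y, z in degrees. A call has 1 to 10 rows; each row shifts and turns the commanded pose from where the row before left it; what a row does not reach is not made up. A row lasts 1/12 s, in which the tool goes at most 41.7 mm and 7.16 degrees, less where a joint would pass 70% of its speed; a pose out of reach is approached as far as the arm can. A call with a gripper value outside its range is refused whole. "jaw" is the opening, from 0 (shut) to 1 (fully open), set as the call begins (left out, the last holds). The fingers move at their own pace and stop on an object; "newtons" is the grip in N (left out, the last holds). Time passes only in rows, so rows that do not move let the fingers close. It gives the time, the measured TCP pose, the force, the opening and the grip force at its end, in the units of the state.
- arm.get_state(): the state, without advancing time (a new reading comes with each control period).
- capture(name): name is "scene" or "side" or "wrist"; returns a dict with "pixels" (400x640x3 uint8, red, green, blue), "fx", "fy", "cx", "cy" (pixels), "R" (3x3) and "t" (3): a world point X has camera coordinates R X + t; the wrist camera has in their place "mount" (4x4, takes a point from camera to tool coordinates, whose origin is the TCP and whose axes are the flange's). Camera axes: x right, y down, z forward; pixel columns grow to the right and rows downward; lengths in m; the calibration is good to about 2 mm. The wrist camera is an equidistant fisheye: a pixel r from the principal point sees the ray r / f radians off the axis. A picture is of the moment at which its call begins: read the wrist's pose just before it. There is no depth.
- arm.finish_job(): hands the job in; it is judged then, once.
The state is a dict: "time": time; "qpos": joint angles; "qd": joint speeds; "effort": joint torques, N m; "tcp_pos": TCP position; "eef_rot": TCP orientation; "wrist_force": force on the tool from outside, world axes, zero at the start; "torque": the same for the moment, N m; "gripper_width": opening from 0.0 (shut) to 1.0 (fully open); "grip_force": force on a finger pad.
Only numpy, scipy, OpenCV 4.12 (cv2) and the standard library are available. Lean on these libraries where they do the work, as an engineer would, in place of code of your own. Each camera call takes 0.05 s, during which the arm holds its last target. There are 200 camera calls.

TASK

Take the bracket with the side slot and hang it on the headed stud of the channel stand: slide the slot sideways over the stud, behind its head, and let the bracket down until the stud sits fully home in the top of the slot and the bracket hangs plumb by itself. Be gentle: the stud is only finger-tight, so feel for it and never press hard on the stand. Leave the bracket with the plain hole and everything else on the bench as they are.

Things in the scene. Friction and masses are not known exactly. Their poses are not given: they have to be found in the camera images.
- bracket_mid (a point): Work-rest bracket to hang: 8 mm aluminium, about 0.3 kg, 230 mm tall, standing on its foot. Point: 115 mm up (half-way), mid-thickness of the web, on its y = 0 line. z up, x square to the web, the way the foot sticks out (68 mm), y along the web. Heights are above its underside. Grip the top tongue from above, high up, across the 8 mm: y -24 to 24, height 130 to 230; web below it y -34 to 40.
- bracket_seat (a point): Where the stud's axis lies when the bracket hangs: y 0, height 105 (axes as bracket_mid). The slot is a J through the web: a level run, height 82 to 97, open at the +y edge, ends at a wall at y -8. There it turns up into a leg 16 mm wide (y -8 to 8), closed at height 111, where the 12 mm stud seats. In the run, touching its roof, the stud's axis is at height 91, 14 mm below the seat.
- bracket_lip (a point): Underside of the lip over the slot's mouth: y 31, height 97, mid-thickness of the web (axes as bracket_mid). The lip, roof of the run, reaches out to y 40; web and foot below the run reach only to y 22. So the last 18 mm of the lip can be laid on the stud from above (stud at about y 34), then the bracket slides to +y till the wall at y -8 meets the stud.
- stand: Bolted-down stand: upright 41 mm square steel strut channel, top 185 mm above the bench, on a base plate 120 x 110 x 8 mm. Origin: channel's centre line at bench level. z up, x out of the face that carries the stud. The bracket hangs on that face with its x along the stand's x; it must come from the stand's -y side and slide to +y. Keep forces on it well under 30 N: meet it at 15 mm/s or less.
- stud_span (a point): Mid-point of the band in which the stud may be clamped (a point fixed on the stand, axes as stand): x 29.5 mm, y 0, 148.5 mm up. The round, level stud lies along x at y 0: 2 mm washer (30 across) on the channel's face, bare 12 mm thick shank from x 22.5 to 36.5 for the web, then a head 26 across, 9 thick. Its real height, 122 to 175 mm, differs each time and is not measured: feel for it or look.
- hole_bracket_mid (a point): The other bracket, standing on its foot too: same make, 68 mm wide, 120 mm tall, no tongue, with a closed round hole of about 18 mm instead of a slot. To be left alone: lift the slotted one over or round it. This point lies half-way up, in the middle of its web; axes as for the first bracket.
- oil_can: Blue oil can with a spout, 140 mm tall, 74 mm across. To be left alone. Origin under its middle.
- hammer: Hammer lying on the bench, 280 mm long. To be left alone.
- wrench: Spanner lying on the bench, 200 mm long. To be left alone.
- offcut: Steel plate offcut lying flat, 100 x 160 x 10 mm. To be left alone. Origin under its middle.
- bend_pin: Steel bending pin standing on end, 22 mm across, 75 mm tall. To be left alone. Origin under its middle.
- rivet_box: Open brown box, 110 x 150 x 60 mm. To be left alone. Origin under its middle.
- former: Round steel bending former, 56 mm across, 30 mm tall. To be left alone. Origin under its middle.

How it is judged:
On the way, in this order (a step that is already met when the one before it is completed fails the run):
1. the slotted bracket is lifted clear of the bench (height (world z) of bracket_mid above 0.14 m), for 0.1 s.
2. the slot has been slid sideways behind the head, over the stud, to within 12 mm of the slot's closed end (y of bracket_mid in the frame of stand between -0.012 and 0.012 m and x of bracket_mid in the frame of stand between 0.022 and 0.037 m and height (world z) of bracket_mid below 0.206 m), for 0.1 s.
At the end, for the whole second after the job is handed in: The slotted bracket hangs at rest from the stud alone, let go, with the stud in the top of the slot's leg: within 5 mm of the stand's centre line, its web between washer and head, plumb within 8 degrees and square to the stud within 11 degrees (y of bracket_mid in the frame of stand between -0.005 and 0.005 m and x of bracket_mid in the frame of stand between 0.02 and 0.038 m and height (world z) of bracket_mid between 0.125 and 0.189 m and angle between bracket_mid's own z axis and vertical below 0.14 rad and angle between the x axis of bracket_mid and the x axis of stand, either way round below 0.2 rad and contact force between bracket and stand above 0.8 N and linear speed of bracket below 0.02 m/s); the robot touches nothing.
It fails at once if the stand or its stud is pressed or knocked with more than 30 N (contact force between stand and anything else above 30 N).
It fails at once if the bracket with the hole is disturbed by more than 20 mm (distance of hole_bracket_mid from where it was at the start of the episode above 0.02 m).
It fails at once if another thing on the bench is moved by more than 20 mm (distance of any of oil_can, hammer, wrench, offcut, bend_pin, rivet_box, former from where it was at the start of the episode above 0.02 m).
It also fails if it takes over 51 s, if anything falls off the work surface, if the arm or the gripper's body presses on something with over 40 N, if the wrist force passes 120 N, or if a joint passes its speed limit or range.

## Working session

There is one attempt and no reset: what is moved stays moved. The work goes in short steps, Python scripts to look and compute and a tool call to move; the robot and the scene stay as the last step left them, time stands still between calls to the robot, and variables do not carry over. Pictures are saved under pics/ and viewed, at most 10 in all, crops included, and the job is handed in when it is done.

Besides the shell and the picture viewer there is one more tool, called after ">>>" by a JSON object that holds its "api" and its "payload". send_rows: Moves the arm, as the interface text tells. Its arguments: {"type":"object","properties":{"commands":{"type":"array"},"jaw":{"type":"number"},"newtons":{"type":"number"}},"required":["commands"]}

```bash
mkdir -p pics; ls
python3 - <<'E'
from station import arm,capture
import cv2,pickle
s=arm.get_state();print(s)
d={}
for n in("scene","side","wrist"):
    c=capture(n);d[n]=c;cv2.imwrite(f"pics/{n}0.png",c["pixels"][:,:,::-1])
    print(n,{k:v for k,v in c.items() if k!="pixels"})
pickle.dump(d,open("cams0.pkl","wb"))
E
```

```text
pics
{'time': 0.0, 'qpos': array([ 1.20091893,  0.47776655,  0.02234641,  1.5563968 , -0.01147748,
        1.10936806, -0.08307149]), 'qd': array([ 0.00140013,  0.0021212 ,  0.00083933,  0.00052956, -0.00029634,
       -0.00033357,  0.00093566]), 'effort': array([ 1.14754846e-03, -5.82842767e+01,  1.53508667e+00, -2.72602594e+01,
       -5.43023308e-02,  1.72396190e-02,  1.83675998e-04]), 'tcp_pos': array([ 0.17455797, -0.65156822,  0.30172735]), 'eef_rot': array([ 9.91442315e-01,  1.30542394e-01, -1.95314112e-04, -8.83901337e-04]), 'wrist_force': array([-0.29398533, -0.65487468,  0.0543183 ]), 'torque': array([-0.06972995,  0.04894595, -0.04466009]), 'grip_force': 0.0, 'gripper_width': 0.996397023846961}
scene {'fx': 379.7925507347788, 'fy': 379.7925507347788, 'cx': 316.4612052668704, 'cy': 202.95203039917027, 'R': array([[ 0.01071452,  0.99992187, -0.00643883],
       [ 0.56827472, -0.01138729, -0.8227601 ],
       [-0.82276913,  0.00515646, -0.56835233]]), 't': array([-0.03354955, -0.26324723,  1.68522338])}
side {'fx': 397.3140838993038, 'fy': 397.3140838993038, 'cx': 314.25368780138325, 'cy': 205.2589618365229, 'R': array([[-7.23745847e-01, -6.90066593e-01, -2.14327360e-04],
       [-3.69875048e-01,  3.88189265e-01, -8.44098065e-01],
       [ 5.82567076e-01, -6.10833195e-01, -5.36188782e-01]]), 't': array([0.47761875, 0.30774778, 0.63270804])}
wrist {'fx': 309.70691628693146, 'fy': 309.70691628693146, 'cx': 317.5403772211354, 'cy': 205.73524083458858, 'mount': array([[ 5.80169170e-04, -9.68465709e-01, -2.49146209e-01,
         6.92622060e-02],
       [ 9.99999503e-01,  7.63779418e-04, -6.40287865e-04,
         7.96506812e-04],
       [ 8.10389588e-04, -2.49145714e-01,  9.68465671e-01,
        -8.22527774e-02],
       [ 0.00000000e+00,  0.00000000e+00,  0.00000000e+00,
         1.00000000e+00]])}
```

View pics/scene0.png

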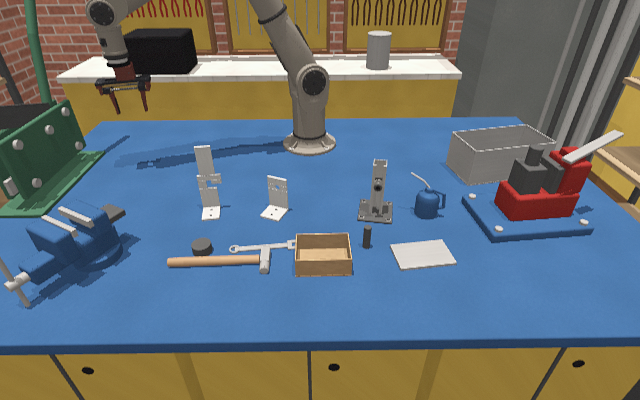

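View pics/side0.png

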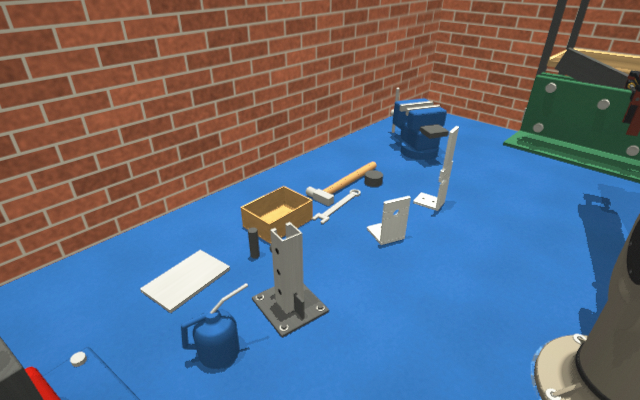

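The scene shows the slotted bracket at about (208,180) with its foot towards the camera, the holed one at (276,195), and the stand at (378,190) with its stud facing +x. The side view shows the same things from behind. I'll enlarge the bracket and the stand.

Run:
```python
import cv2,numpy as np
a=cv2.imread("pics/scene0.png")
f=lambda x0,y0,w,h,s:cv2.resize(a[y0:y0+h,x0:x0+w],None,fx=s,fy=s,interpolation=cv2.INTER_CUBIC)
cv2.imwrite("pics/cropA.png",np.hstack([f(180,140,60,90,6),f(350,145,60,90,6)]))
a=cv2.imread("pics/side0.png")
cv2.imwrite("pics/cropB.png",np.hstack([f(405,120,60,100,6),f(250,215,70,100,6)]))
```

```text
(no output)
```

View pics/cropA.png

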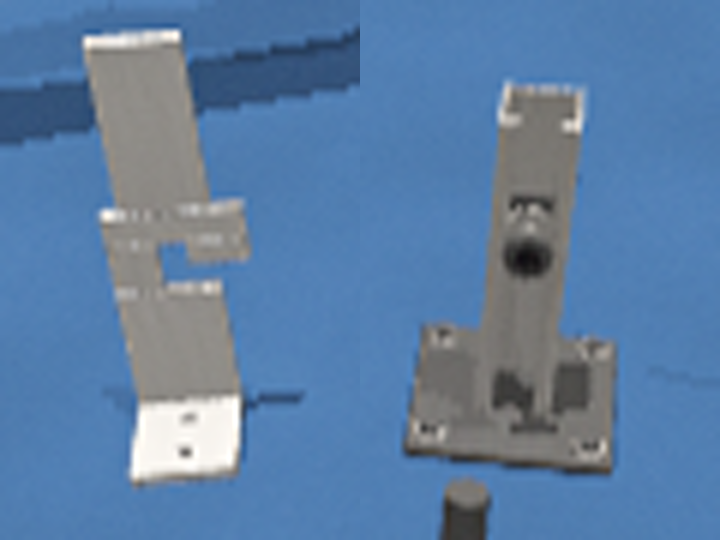

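View pics/cropB.png

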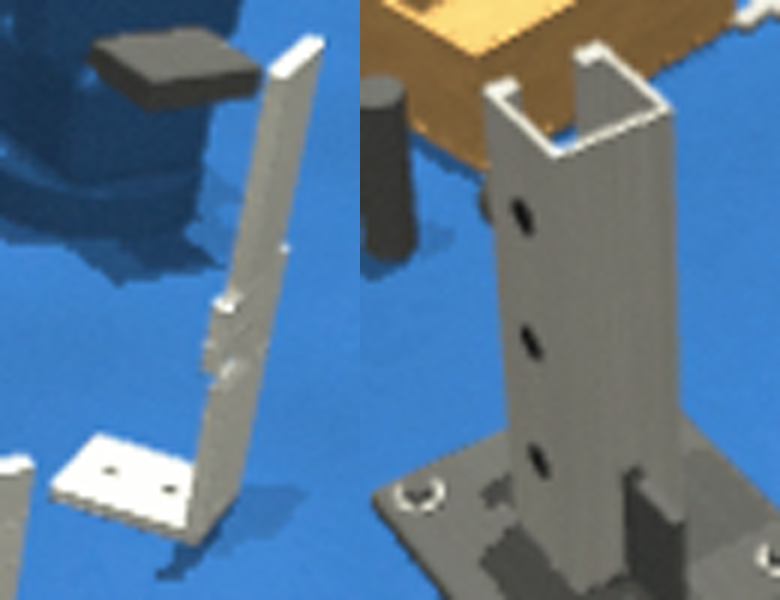

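```bash
cat > h.py <<'E'
import numpy as np,pickle
from scipy.optimize import least_squares
D=pickle.load(open("cams0.pkl","rb"))
def proj(n,X):
    c=D[n];p=np.atleast_2d(X)@c["R"].T+c["t"]
    return np.c_[c["fx"]*p[:,0]/p[:,2]+c["cx"],c["fy"]*p[:,1]/p[:,2]+c["cy"]]
def place(P,p):
    c,s=np.cos(p[2]),np.sin(p[2]);P=np.atleast_2d(P)/1000.
    return np.c_[p[0]+c*P[:,0]-s*P[:,1],p[1]+s*P[:,0]+c*P[:,1],P[:,2]]
def fit(obs,x0):
    def r(p): return np.concatenate([(proj(n,place(P(p) if callable(P) else P,p))-px).ravel() for n,P,px in obs])
    s=least_squares(r,x0,loss="soft_l1");print(np.round(s.x,4),np.round(r(s.x).reshape(-1,2),1).tolist());return s.x
E
python3 - <<'E'
from h import *
A=lambda l,x0,y0,du=0:np.array([[x0+(u-du+.0)/6,y0+v/6] for u,v in l])-0.4
br=[("scene",[[4,-24,230],[4,24,230],[-4,-24,230],[-4,24,230],[4,40,97],[4,-34,0+8],[4,22,8]],
  A([(86,47),(184,42),(90,33),(181,31),(248,260),(140,402),(240,398)],180,140)),
 ("side",[[4,24,230],[-4,-24,230],[-4,22,0]],A([(271,75),(324,43),(192,545)],405,120))]
print("bracket");b=fit(br,[0.6,-0.3,0.])
h=20.5
st=[("scene",[[-h,-h,185],[-h,h,185],[h,h,185],[h,-h,185]],A([(505,85),(585,90),(580,130),(499,125)],350,145,360)),
 ("side",[[h,h,185],[-h,h,185],[-h,-h,185],[h,-h,185]],A([(487,88),(558,155),(672,105),(592,43)],250,215,360))]
print("stand");s=fit(st,[0.6,0.2,0.])
px=A([(528,256)],350,145,360)
for z in range(125,176,5): print(z,np.round(proj("scene",place([[45.5,0,z]],s))-px,1))
for n,cs in (("scene",[(425,325),(615,342),(612,463),(407,450)]),):
  print(A(cs,350,145,360).round(1).tolist(), proj(n,place([[-55,-60,8],[-55,60,8],[55,60,8],[55,-60,8]],s)).round(1).tolist())
c,t=np.cos(s[2]),np.sin(s[2]);print("cam pos",[(-D[n]["R"].T@D[n]["t"]).round(3) for n in("scene","side")])
E
```

```text
bracket
[ 0.4842 -0.3186  0.1154] [[-0.4, -0.5], [-0.5, -0.7], [-0.7, 0.6], [0.3, -0.0], [0.7, -0.1], [0.2, 0.5], [0.5, -0.2], [-0.9, -0.5], [0.5, -0.2], [0.2, 0.5]]
stand
[ 0.5192  0.2208 -0.1617] [[-0.8, 0.1], [-0.7, 0.2], [0.1, -0.0], [-0.2, -0.1], [-1.3, 0.3], [-0.4, 0.4], [0.2, 0.1], [0.4, -0.1]]
125 [[-0.  -0.1]]
130 [[ 0.1 -1.5]]
135 [[ 0.2 -2.9]]
140 [[ 0.4 -4.3]]
145 [[ 0.5 -5.8]]
150 [[ 0.7 -7.2]]
155 [[ 0.8 -8.6]]
160 [[  1.  -10.1]]
165 [[  1.1 -11.5]]
170 [[  1.3 -13. ]]
175 [[  1.4 -14.4]]
[[360.4, 198.8], [392.1, 201.6], [391.6, 221.8], [357.4, 219.6]] [[357.7, 199.2], [393.0, 202.0], [393.5, 221.4], [355.5, 218.2]]
cam pos [array([1.537, 0.022, 0.741]), array([0.091, 0.597, 0.599])]
```

>>> {"api": "send_rows", "payload": {"commands": [[0,0,3,0,0,0],[0,0,3,0,0,0],[1.7,1.8,0,0,0,4.5],[1.7,1.8,0,0,0,4.5],[1.7,1.8,0,0,0,4.5],[1.7,1.8,0,0,0,4.5],[1.7,1.8,0,0,0,4.5],[1.7,1.8,0,0,0,4.5],[1.7,1.8,0,0,0,4.5],[1.7,1.8,0,0,0,4.5]], "jaw": 1}}

```text
time: 0.98
tcp_pos: [0.3113, -0.5069, 0.3624]
eef_rot: [0.902, 0.432, -0.0, -0.0]
wrist_force: [0.1, -0.4, -0.0]
gripper_width: 1.004
grip_force: 0.0
```

```bash
cat > st.py <<'E'
from station import arm
import numpy as np
from scipy.spatial.transform import Rotation as R
s=arm.get_state();M=R.from_quat(s["eef_rot"]).as_matrix()
print("t",round(s["time"],2),"tcp",s["tcp_pos"].round(4),"tooly az",np.degrees(np.arctan2(M[1,1],M[0,1])).round(2),"z",M[:,2].round(3),"q",s["qpos"].round(2),"F",s["wrist_force"].round(2),"T",s["torque"].round(2),"grip",round(s["gripper_width"],3),round(s["grip_force"],1))
E
python3 st.py
```

```text
t 0.98 tcp [ 0.3113 -0.5069  0.3624] tooly az -38.78 z [-0.  0. -1.] q [ 1.05  0.3  -0.17  1.67  0.05  1.17  0.19] F [ 0.07 -0.35 -0.  ] T [-0.05 -0.02  0.02] grip 1.004 0.0
```

>>> {"api": "send_rows", "payload": {"commands": [[1.7,1.9,0,0,0,4.5],[1.7,1.9,0,0,0,4.5],[1.7,1.9,0,0,0,4.5],[1.7,1.9,0,0,0,4.5],[1.7,1.9,0,0,0,4.5],[1.7,1.9,0,0,0,4.5],[1.7,1.9,0,0,0,4.5],[1.7,1.9,0,0,0,4.5],[1.8,1.8,0,0,0,4.5],[1.8,1.8,0,0,0,4.5]]}}

```text
time: 1.82
tcp_pos: [0.4832, -0.319, 0.3625]
eef_rot: [0.668, 0.744, -0.0, -0.0]
wrist_force: [0.6, -0.4, 0.0]
gripper_width: 1.0
grip_force: 0.0
```

>>> {"api": "send_rows", "payload": {"commands": [[0,0,0,0,0,0],[0,0,0,0,0,0]]}}

```text
time: 1.98
tcp_pos: [0.4835, -0.3187, 0.3624]
eef_rot: [0.668, 0.744, 0.0, -0.0]
wrist_force: [0.1, -0.6, -0.0]
gripper_width: 0.998
grip_force: 0.0
```

```bash
python3 st.py
python3 - <<'E'
from station import arm,capture
import cv2,numpy as np
a=capture("scene")["pixels"][:,:,::-1];w=capture("wrist")["pixels"][:,:,::-1]
c=cv2.resize(a[90:230,150:290],(560,560),interpolation=cv2.INTER_CUBIC)
cv2.imwrite("pics/w1.png",w)
cv2.imwrite("pics/s1.png",c)
E
```

```text
t 1.98 tcp [ 0.4835 -0.3187  0.3624] tooly az 6.15 z [-0.     0.001 -1.   ] q [ 0.81  0.3  -0.41  1.7   0.13  1.17  0.47] F [ 0.08 -0.56 -0.02] T [-0.04 -0.06 -0.04] grip 0.998 0.0
```

View pics/w1.png

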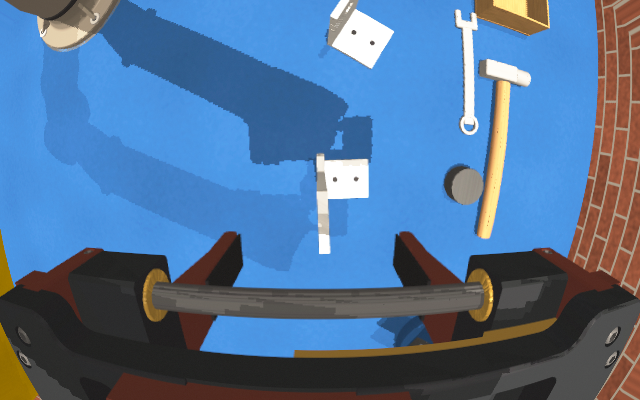

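The wrist view shows the tongue upright between the open fingers, its near end at about (324,253) and the foot at (345,178). I'll check that against my fitted pose.

```bash
cat >> h.py <<'E'
def wproj(X,s):
    from scipy.spatial.transform import Rotation as R
    m=D["wrist"]["mount"];c=D["wrist"]
    T=(np.atleast_2d(X)-s["tcp_pos"])@R.from_quat(s["eef_rot"]).as_matrix()
    p=(T-m[:3,3])@m[:3,:3];r=np.hypot(p[:,0],p[:,1]);th=np.arctan2(r,p[:,2])
    return np.c_[c["cx"]+c["fx"]*th*p[:,0]/r,c["cy"]+c["fy"]*th*p[:,1]/r]
E
python3 - <<'E'
from h import *
from station import arm
s=arm.get_state();b=[.4842,-.3186,.1154]
print(wproj(place([[-4,-24,230],[4,-24,230],[-4,24,230],[4,24,230],[64,22,8],[64,-34,8],[4,40,130],[-4,40,130]],b),s).round(0).tolist())
E
```

```text
[[315.0, 252.0], [326.0, 252.0], [314.0, 189.0], [326.0, 189.0], [364.0, 159.0], [363.0, 198.0], [323.0, 154.0], [315.0, 154.0]]
```

Run:
```python
import cv2
w=cv2.imread("pics/w1.png")
cv2.imwrite("pics/w1c.png",cv2.resize(w[140:270,270:400],(585,585),interpolation=cv2.INTER_CUBIC))
```

```text
(no output)
```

View pics/w1c.png

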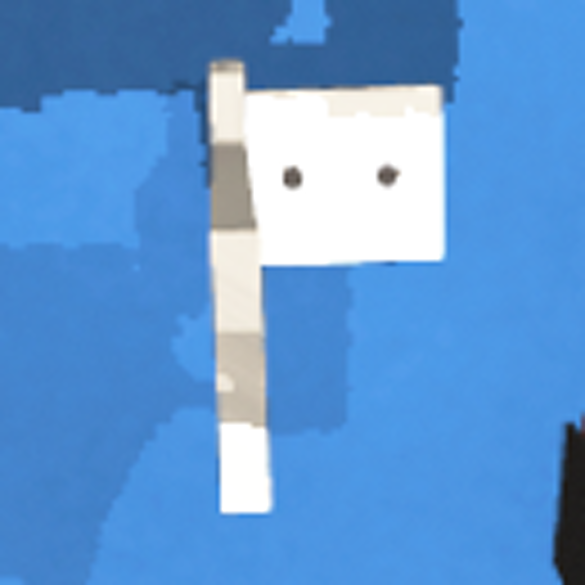

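>>> {"api": "send_rows", "payload": {"commands": [[0.2,-0.1,-1,0,0,0.3],[0,0,-1.5,0,0,0],[0,0,-1.5,0,0,0],[0,0,-1.5,0,0,0],[0,0,-1.3,0,0,0],[0,0,-1,0,0,0],[0,0,-0.7,0,0,0],[0,0,-0.3,0,0,0],[0,0,0,0,0,0]]}}

```text
time: 2.83
tcp_pos: [0.4843, -0.3213, 0.274]
eef_rot: [0.667, 0.745, -0.0, -0.0]
wrist_force: [0.4, -0.3, 0.5]
gripper_width: 1.0
grip_force: 0.0
```

>>> {"api": "send_rows", "payload": {"commands": [[0,0,0,0,0,0],[0,0,0,0,0,0],[0,0,0,0,0,0],[0,0,0,0,0,0],[0,0,0,0,0,0],[0,0,0,0,0,0],[0,0,0,0,0,0],[0,0,0,0,0,0],[0,0,0,0,0,0],[0,0,0,0,0,0]], "jaw": 0, "newtons": 30}}

```text
time: 3.67
tcp_pos: [0.4847, -0.321, 0.2746]
eef_rot: [0.667, 0.745, 0.0, -0.0]
wrist_force: [-0.1, 0.7, -0.1]
gripper_width: 0.282
grip_force: 0.0
```

```bash
python3 st.py
```

```text
t 3.67 tcp [ 0.4847 -0.321   0.2746] tooly az 6.3 z [-0.  0. -1.] q [ 0.79  0.38 -0.4   1.79  0.17  1.    0.43] F [-0.09  0.7  -0.13] T [-0.05 -0.13  0.  ] grip 0.282 0.0
```

>>> {"api": "send_rows", "payload": {"commands": [[0,0,0,0,0,0],[0,0,0,0,0,0],[0,0,0,0,0,0],[0,0,0,0,0,0],[0,0,0,0,0,0],[0,0,0,0,0,0]]}}

```text
time: 4.17
tcp_pos: [0.4848, -0.321, 0.2747]
eef_rot: [0.667, 0.745, 0.0, 0.0]
wrist_force: [0.4, -0.8, -0.4]
gripper_width: 0.088
grip_force: 30.0
```

```bash
python3 st.py
```

```text
t 4.17 tcp [ 0.4848 -0.321   0.2747] tooly az 6.3 z [ 0.  0. -1.] q [ 0.79  0.38 -0.4   1.79  0.17  1.    0.43] F [ 0.37 -0.84 -0.41] T [-0.05 -0.36  0.  ] grip 0.088 30.0
```

Run:
```python
from h import *
def back(n,px,z):
    c=D[n];d=c["R"].T@np.array([(px[0]-c["cx"])/c["fx"],(px[1]-c["cy"])/c["fy"],1]);o=-c["R"].T@c["t"];return o+d*(z-o[2])/d[2]
S=[.5192,.2208,-.1617];c,s=np.cos(S[2]),np.sin(S[2])
def loc(X): d=X[:2]-S[:2];return (np.array([c*d[0]+s*d[1],-s*d[0]+c*d[1]])*1000).round(0)
for n,px,z,l in(("scene",(367.2,227.3),.075,"pin"),("scene",(299,237),.06,"boxcorner backleft"),("scene",(351,237),.06,"box back right"),("side",(253.5,230),.075,"pin side"),("scene",(268,177),.12,"hole br top L"),("scene",(287,181),.12,"hole br top R")):
    X=back(n,px,z);print(l,X.round(3),loc(X))
for y in(-120,-75,-45,-34,-10,0): print(y,place([[29.5,y-1.5,0]],S).round(4))
```

```text
pin [0.696 0.17  0.075] [183. -22.]
boxcorner backleft [ 0.717 -0.023  0.06 ] [ 234. -208.]
box back right [0.72  0.123 0.06 ] [214. -65.]
pin side [0.688 0.168 0.075] [175. -25.]
hole br top L [ 0.488 -0.126  0.12 ] [  25. -347.]
hole br top R [ 0.514 -0.064  0.12 ] [  41. -282.]
-120 [[0.5288 0.0961 0.    ]]
-75 [[0.536  0.1405 0.    ]]
-45 [[0.5408 0.1702 0.    ]]
-34 [[0.5426 0.181  0.    ]]
-10 [[0.5465 0.2047 0.    ]]
0 [[0.5481 0.2146 0.    ]]
```

>>> {"api": "send_rows", "payload": {"commands": [[0,0,0.5,0,0,0],[0,0,1,0,0,0],[0,0,2,0,0,0],[0,0,2,0,0,0],[0,0,2,0,0,0],[0,0,2,0,0,0],[0,0,2,0,0,0],[0,0,2,0,0,0],[0,0,1.5,0,0,0],[0,0,1,0,0,0]]}}

```text
time: 5.0
tcp_pos: [0.4848, -0.321, 0.4372]
eef_rot: [0.667, 0.745, 0.0, 0.001]
wrist_force: [-0.5, -0.7, -2.9]
gripper_width: 0.091
grip_force: 30.0
```

>>> {"api": "send_rows", "payload": {"commands": [[0,0,0,0,0,0],[0.1,1,0,0,0,-0.8],[0.3,2.5,0,0,0,-1],[0.3,2.5,0,0,0,-1],[0.3,2.5,0,0,0,-1],[0.3,2.5,0,0,0,-1],[0.3,2.5,0,0,0,-1],[0.3,2.5,0,0,0,-1],[0.3,2.5,0,0,0,-1],[0.3,2.5,0,0,0,-1]]}}

```text
time: 5.83
tcp_pos: [0.5091, -0.1098, 0.4336]
eef_rot: [0.723, 0.691, -0.001, -0.001]
wrist_force: [1.0, -0.3, -2.7]
gripper_width: 0.09
grip_force: 30.0
```

>>> {"api": "send_rows", "payload": {"commands": [[0.3,2.5,0,0,0,-1],[0.3,2.5,0,0,0,-1],[0.3,2.5,0,0,0,-1],[0.3,2.5,0,0,0,-1],[0.3,2.5,0,0,0,-1],[0.3,2.5,0,0,0,-1],[0.3,2.5,0,0,0,-0.8],[0.2,2.5,0,0,0,0],[0,2,0,0,0,0],[0,0.7,0,0,0,0]]}}

```text
time: 6.67
tcp_pos: [0.5316, 0.1196, 0.4338]
eef_rot: [0.761, 0.649, -0.0, -0.001]
wrist_force: [-0.5, 0.4, -3.8]
gripper_width: 0.091
grip_force: 30.0
```

```bash
python3 st.py
```

```text
t 6.67 tcp [0.5316 0.1196 0.4338] tooly az -9.02 z [-0.002  0.002 -1.   ] q [ 0.23  0.23 -0.67  1.66  0.14  1.31 -0.62] F [-0.45  0.43 -3.77] T [-0.19 -0.13  0.  ] grip 0.091 30.0
```

>>> {"api": "send_rows", "payload": {"commands": [[0.1,0,-0.7,0,0,-0.3],[0,0,-1.5,0,0,0],[0,0,-1.5,0,0,0],[0,0,-1.5,0,0,0],[0,0,-1.5,0,0,0],[0,0,-1.5,0,0,0],[0,0,-1.5,0,0,0],[0,0,-1,0,0,0],[0,0,-0.6,0,0,0],[0,0,0,0,0,0]]}}

```text
time: 7.5
tcp_pos: [0.5332, 0.1145, 0.32]
eef_rot: [0.764, 0.645, -0.001, -0.0]
wrist_force: [-0.3, 0.5, -3.5]
gripper_width: 0.092
grip_force: 30.0
```

>>> {"api": "send_rows", "payload": {"commands": [[0,0,0,0,0,0],[0,0,0,0,0,0],[0,0,0,0,0,0]]}}

```text
time: 7.75
tcp_pos: [0.5342, 0.1161, 0.3226]
eef_rot: [0.764, 0.645, 0.001, 0.0]
wrist_force: [-1.1, -0.5, -2.5]
gripper_width: 0.093
grip_force: 30.0
```

```bash
python3 st.py
python3 - <<'E'
from station import arm,capture
import cv2,numpy as np,pickle
from h import *
s=arm.get_state()
p={n:capture(n)["pixels"][:,:,::-1] for n in("scene","side","wrist")}
for n in p: cv2.imwrite(f"pics/{n}2.png",p[n])
z=lambda a,x,y,w,h,k:cv2.resize(a[y:y+h,x:x+w],None,fx=k,fy=k,interpolation=cv2.INTER_CUBIC)
cv2.imwrite("pics/m2.png",np.hstack([z(p["scene"],325,145,80,100,5),z(p["side"],245,205,80,100,5)]))
E
```

```text
t 7.75 tcp [0.5342 0.1161 0.3226] tooly az -9.61 z [ 0.002  0.    -1.   ] q [ 0.21  0.31 -0.65  1.81  0.21  1.09 -0.69] F [-1.11 -0.46 -2.52] T [-0.03 -0.05  0.01] grip 0.093 30.0
```

View pics/m2.png

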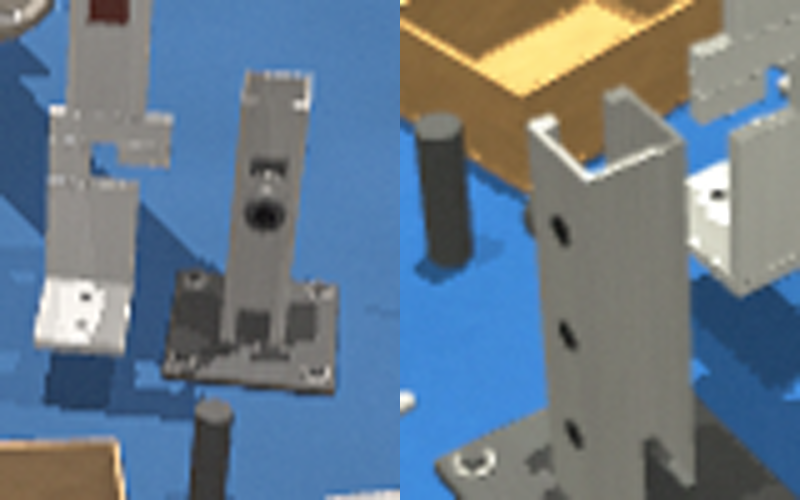

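View pics/wrist2.png

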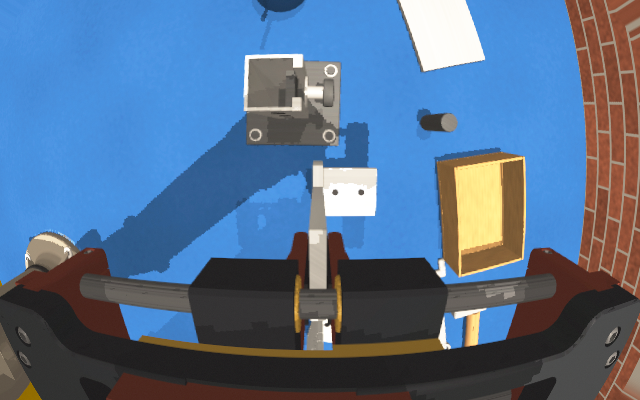

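The pictures show the bracket hanging square beside the stand, slot mouth towards it. In the wrist view the shank lies at about (312,92) with the head at (328,92), and the lip end at (318,163). I'll enlarge that and compare it with the projection.

Run:
```python
from h import *
import cv2
from station import arm
w=cv2.imread("pics/wrist2.png")
cv2.imwrite("pics/w2c.png",cv2.resize(w[45:225,235:385],(700,840)[::1],interpolation=cv2.INTER_CUBIC)[:600])
s=arm.get_state();S=[.5192,.2208,-.1617]
d=lambda n,P,p:print(n,wproj(place(P,p),s).round(1).tolist())
h=20.5
d("chtop",[[-h,-h,185],[-h,h,185],[h,h,185],[h,-h,185]],S)
for z in(125,131):d("head top in,out; washer",[[36.5,0,z+13],[45.5,0,z+13],[22.5,0,z+15],[36.5,0,z],[22.5,0,z]],S)
t=s["tcp_pos"];zb=(t[2]-.2747)*1000
y=np.array([-np.sin(-.1677),np.cos(.1677)])*.0015
d("lip end top",[[-4,40,130+zb],[4,40,130+zb],[4,40,97+zb],[64,22,8+zb],[64,-34,8+zb]],[t[0]+y[0],t[1]+y[1],-.1677])
```

```text
chtop [[243.0, 114.2], [242.8, 58.7], [300.0, 55.7], [300.3, 112.2]]
head top in,out; washer [[322.0, 91.1], [332.6, 91.2], [305.4, 91.0], [321.8, 92.8], [306.1, 93.0]]
head top in,out; washer [[322.1, 90.3], [333.0, 90.3], [305.1, 90.1], [321.9, 92.1], [305.8, 92.2]]
lip end top [[311.1, 165.5], [321.9, 165.5], [321.4, 160.8], [372.7, 168.6], [370.8, 215.6]]
```

View pics/w2c.png

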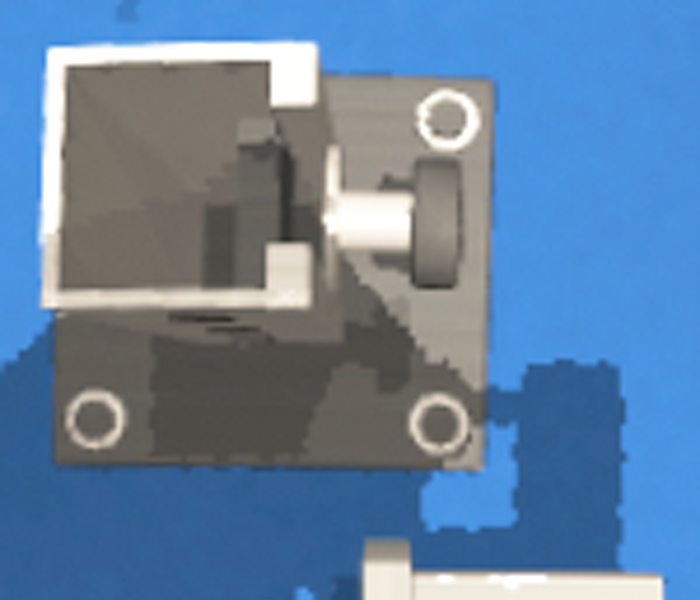

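>>> {"api": "send_rows", "payload": {"commands": [[-0.18,0.03,0,0,0,0],[0.08,0.49,0,0,0,0],[0.08,0.49,0,0,0,0],[0.09,0.49,0,0,0,0],[0.08,0.49,0,0,0,0],[0.08,0.49,0,0,0,0],[0.09,0.49,0,0,0,0],[0.08,0.49,0,0,0,0],[0.08,0.49,0,0,0,0],[0.05,0.3,0,0,0,0]]}}

```text
time: 8.73
tcp_pos: [0.5391, 0.1594, 0.3217]
eef_rot: [0.764, 0.646, 0.0, -0.0]
wrist_force: [0.5, -0.5, -3.1]
gripper_width: 0.089
grip_force: 30.0
```

>>> {"api": "send_rows", "payload": {"commands": [[0,0,0,0,0,0],[0,0,0,0,0,0],[0,0,0,0,0,0]]}}

```text
time: 8.98
tcp_pos: [0.539, 0.1582, 0.3216]
eef_rot: [0.764, 0.645, -0.0, 0.0]
wrist_force: [1.6, 0.1, -2.8]
gripper_width: 0.089
grip_force: 30.0
```

```bash
python3 st.py
python3 - <<'E'
from station import capture
import cv2,numpy as np
p={n:capture(n)["pixels"][:,:,::-1] for n in("scene","wrist")}
for n in p: cv2.imwrite(f"pics/{n}3.png",p[n])
z=lambda a,x,y,w,h,k:cv2.resize(a[y:y+h,x:x+w],None,fx=k,fy=k,interpolation=cv2.INTER_CUBIC)
cv2.imwrite("pics/m3.png",np.hstack([z(p["wrist"],270,75,100,110,5),z(p["scene"],345,155,55,110,5)]))
E
```

```text
t 8.98 tcp [0.539  0.1582 0.3216] tooly az -9.62 z [-0. -0. -1.] q [ 0.13  0.35 -0.66  1.77  0.24  1.1  -0.77] F [ 1.55  0.13 -2.79] T [-0.05 -0.01  0.02] grip 0.089 30.0
```

View pics/m3.png

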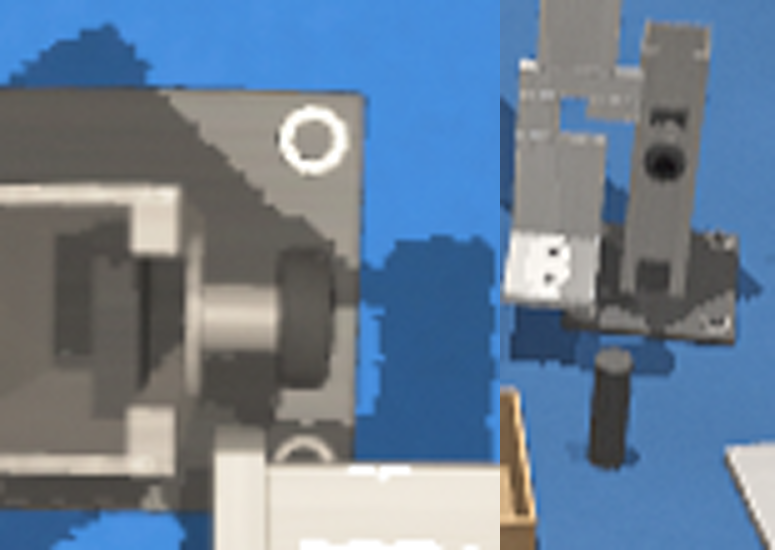

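>>> {"api": "send_rows", "payload": {"commands": [[0.02,0.12,0,0,0,0],[0.02,0.12,0,0,0,0],[0.02,0.12,0,0,0,0],[0.02,0.12,0,0,0,0],[0.02,0.12,0,0,0,0],[0.02,0.12,0,0,0,0],[0.02,0.12,0,0,0,0],[0.02,0.12,0,0,0,0],[0.02,0.12,0,0,0,0],[0.02,0.12,0,0,0,0]]}}

```text
time: 9.92
tcp_pos: [0.541, 0.1706, 0.3217]
eef_rot: [0.764, 0.645, -0.0, -0.0]
wrist_force: [0.6, -0.0, -3.4]
gripper_width: 0.09
grip_force: 30.0
```

>>> {"api": "send_rows", "payload": {"commands": [[0.02,0.12,0,0,0,0],[0.02,0.12,0,0,0,0],[0.02,0.12,0,0,0,0],[0.02,0.12,0,0,0,0],[0.02,0.12,0,0,0,0],[0.02,0.12,0,0,0,0],[0.02,0.12,0,0,0,0],[0.02,0.12,0,0,0,0],[0.02,0.12,0,0,0,0],[0.02,0.12,0,0,0,0]]}}

```text
time: 10.75
tcp_pos: [0.543, 0.1826, 0.3217]
eef_rot: [0.764, 0.645, -0.0, -0.0]
wrist_force: [-0.0, 0.9, -1.5]
gripper_width: 0.089
grip_force: 30.0
```

>>> {"api": "send_rows", "payload": {"commands": [[0.02,0.1,0,0,0,0],[0,0,-0.1,0,0,0],[0,0,-0.1,0,0,0],[0,0,-0.1,0,0,0],[0,0,-0.1,0,0,0],[0,0,0,0,0,0]]}}

```text
time: 11.25
tcp_pos: [0.5431, 0.1833, 0.3173]
eef_rot: [0.764, 0.645, -0.0, -0.0]
wrist_force: [-0.2, -1.0, -3.5]
gripper_width: 0.09
grip_force: 30.0
```

>>> {"api": "send_rows", "payload": {"commands": [[0,0,-0.1,0,0,0],[0,0,-0.1,0,0,0],[0,0,-0.1,0,0,0],[0,0,-0.1,0,0,0],[0,0,0,0,0,0]]}}

```text
time: 11.67
tcp_pos: [0.5431, 0.1834, 0.3134]
eef_rot: [0.764, 0.645, -0.0, -0.0]
wrist_force: [0.8, -1.0, -2.6]
gripper_width: 0.093
grip_force: 30.0
```

>>> {"api": "send_rows", "payload": {"commands": [[0,0,-0.05,0,0,0],[0,0,-0.05,0,0,0],[0,0,-0.05,0,0,0],[0,0,0,0,0,0]]}}

```text
time: 12.0
tcp_pos: [0.5432, 0.1835, 0.3121]
eef_rot: [0.764, 0.645, -0.0, -0.0]
wrist_force: [-0.6, 0.2, -3.4]
gripper_width: 0.089
grip_force: 30.0
```

>>> {"api": "send_rows", "payload": {"commands": [[0,0,-0.05,0,0,0],[0,0,-0.05,0,0,0],[0,0,-0.05,0,0,0],[0,0,0,0,0,0]]}}

```text
time: 12.33
tcp_pos: [0.5432, 0.1834, 0.3105]
eef_rot: [0.764, 0.645, -0.0, -0.0]
wrist_force: [0.5, 0.0, -2.3]
gripper_width: 0.09
grip_force: 30.0
```

>>> {"api": "send_rows", "payload": {"commands": [[0,0,-0.05,0,0,0],[0,0,-0.05,0,0,0],[0,0,0,0,0,0]]}}

```text
time: 12.58
tcp_pos: [0.5432, 0.1835, 0.3096]
eef_rot: [0.764, 0.645, -0.0, -0.0]
wrist_force: [-0.7, 0.1, -3.0]
gripper_width: 0.09
grip_force: 30.0
```

>>> {"api": "send_rows", "payload": {"commands": [[0,0,-0.05,0,0,0],[0,0,-0.05,0,0,0],[0,0,0,0,0,0]]}}

```text
time: 12.83
tcp_pos: [0.5432, 0.1834, 0.3085]
eef_rot: [0.764, 0.645, -0.0, -0.0]
wrist_force: [0.0, 0.3, -2.2]
gripper_width: 0.09
grip_force: 30.0
```

>>> {"api": "send_rows", "payload": {"commands": [[0,0,-0.05,0,0,0],[0,0,-0.05,0,0,0],[0,0,0,0,0,0]]}}

```text
time: 13.08
tcp_pos: [0.5432, 0.1835, 0.3076]
eef_rot: [0.764, 0.645, -0.0, -0.0]
wrist_force: [-0.1, 0.1, -2.9]
gripper_width: 0.091
grip_force: 30.0
```

>>> {"api": "send_rows", "payload": {"commands": [[0,0,-0.05,0,0,0],[0,0,-0.05,0,0,0],[0,0,0,0,0,0]]}}

```text
time: 13.33
tcp_pos: [0.5432, 0.1834, 0.3065]
eef_rot: [0.764, 0.645, -0.0, -0.0]
wrist_force: [0.4, -0.1, -3.3]
gripper_width: 0.089
grip_force: 30.0
```

>>> {"api": "send_rows", "payload": {"commands": [[0,0,-0.05,0,0,0],[0,0,-0.05,0,0,0],[0,0,0,0,0,0]]}}

```text
time: 13.58
tcp_pos: [0.5433, 0.1835, 0.3059]
eef_rot: [0.764, 0.645, 0.0, 0.0]
wrist_force: [-1.1, 0.3, -1.3]
gripper_width: 0.09
grip_force: 30.0
```

```bash
python3 st.py
python3 - <<'E'
from station import capture
import cv2,numpy as np
p={n:capture(n)["pixels"][:,:,::-1] for n in("scene","wrist")}
z=lambda a,x,y,w,h,k:cv2.resize(a[y:y+h,x:x+w],None,fx=k,fy=k,interpolation=cv2.INTER_CUBIC)
cv2.imwrite("pics/m4.png",np.hstack([z(p["wrist"],280,110,80,85,5),z(p["scene"],345,155,60,85,5)]))
E
```

```text
t 13.58 tcp [0.5433 0.1835 0.3059] tooly az -9.6 z [ 0.  0. -1.] q [ 0.08  0.38 -0.66  1.77  0.26  1.08 -0.83] F [-1.05  0.29 -1.29] T [-0.16  0.13  0.05] grip 0.09 30.0
```

I've used my 10 pictures, so from here I go by feel. The last step looks like first contact.

>>> {"api": "send_rows", "payload": {"commands": [[0,0,-0.05,0,0,0],[0,0,0,0,0,0],[0,0,0,0,0,0]]}}

```text
time: 13.93
tcp_pos: [0.5433, 0.1835, 0.3057]
eef_rot: [0.764, 0.645, 0.0, 0.0]
wrist_force: [-1.9, -1.2, 3.7]
gripper_width: 0.089
grip_force: 30.0
```

```bash
python3 st.py
```

```text
t 13.93 tcp [0.5433 0.1835 0.3057] tooly az -9.61 z [ 0. -0. -1.] q [ 0.08  0.38 -0.66  1.77  0.26  1.08 -0.83] F [-1.93 -1.24  3.74] T [-0.28  0.48  0.08] grip 0.089 30.0
```

>>> {"api": "send_rows", "payload": {"commands": [[0,0,0.08,0,0,0],[0,0,0.07,0,0,0],[0,0,0,0,0,0],[0,0,0,0,0,0]]}}

```text
time: 14.27
tcp_pos: [0.5431, 0.1834, 0.3062]
eef_rot: [0.764, 0.645, -0.0, -0.0]
wrist_force: [-0.4, -0.4, -3.0]
gripper_width: 0.091
grip_force: 30.0
```

>>> {"api": "send_rows", "payload": {"commands": [[0.02,0.12,0,0,0,0],[0.02,0.12,0,0,0,0],[0.02,0.12,0,0,0,0],[0.02,0.12,0,0,0,0],[0.02,0.12,0,0,0,0]]}}

```text
time: 14.68
tcp_pos: [0.5442, 0.1897, 0.3066]
eef_rot: [0.764, 0.646, -0.0, -0.0]
wrist_force: [-0.5, -0.9, -3.0]
gripper_width: 0.087
grip_force: 30.0
```

>>> {"api": "send_rows", "payload": {"commands": [[0.02,0.12,0,0,0,0],[0.02,0.12,0,0,0,0],[0.02,0.12,0,0,0,0],[0.02,0.12,0,0,0,0],[0.02,0.12,0,0,0,0]]}}

```text
time: 15.1
tcp_pos: [0.5452, 0.1956, 0.3067]
eef_rot: [0.764, 0.645, 0.0, -0.0]
wrist_force: [0.2, -1.2, -2.2]
gripper_width: 0.086
grip_force: 30.0
```

```bash
python3 st.py
```

```text
t 15.1 tcp [0.5452 0.1956 0.3067] tooly az -9.61 z [ 0.  0. -1.] q [ 0.06  0.39 -0.66  1.75  0.27  1.09 -0.85] F [ 0.25 -1.18 -2.23] T [-0.03 -0.01  0.02] grip 0.086 30.0
```

>>> {"api": "send_rows", "payload": {"commands": [[0.02,0.12,0,0,0,0],[0.02,0.12,0,0,0,0],[0.02,0.12,0,0,0,0],[0.02,0.12,0,0,0,0],[0.02,0.12,0,0,0,0],[0.02,0.12,0,0,0,0],[0.02,0.12,0,0,0,0]]}}

```text
time: 15.68
tcp_pos: [0.5466, 0.204, 0.3067]
eef_rot: [0.764, 0.645, 0.0, -0.0]
wrist_force: [-0.7, -1.3, -2.8]
gripper_width: 0.092
grip_force: 30.0
```

>>> {"api": "send_rows", "payload": {"commands": [[0.02,0.12,0,0,0,0],[0.02,0.12,0,0,0,0],[0.02,0.12,0,0,0,0],[0.02,0.12,0,0,0,0]]}}

```text
time: 16.02
tcp_pos: [0.5474, 0.2088, 0.3067]
eef_rot: [0.764, 0.645, 0.0, 0.0]
wrist_force: [0.0, -0.0, -3.2]
gripper_width: 0.089
grip_force: 30.0
```

>>> {"api": "send_rows", "payload": {"commands": [[0.02,0.1,0,0,0,0],[0.02,0.1,0,0,0,0],[0.01,0.1,0,0,0,0],[0,0,0,0,0,0]]}}

```text
time: 16.35
tcp_pos: [0.5479, 0.212, 0.3067]
eef_rot: [0.764, 0.646, 0.0, -0.0]
wrist_force: [0.5, 0.0, -3.3]
gripper_width: 0.091
grip_force: 30.0
```

>>> {"api": "send_rows", "payload": {"commands": [[0.01,0.07,0,0,0,0],[0.01,0.07,0,0,0,0],[0,0,0,0,0,0]]}}

```text
time: 16.6
tcp_pos: [0.5481, 0.2132, 0.3067]
eef_rot: [0.764, 0.646, 0.0, -0.0]
wrist_force: [-0.4, -0.1, -3.0]
gripper_width: 0.086
grip_force: 30.0
```

>>> {"api": "send_rows", "payload": {"commands": [[0.01,0.07,0,0,0,0],[0.01,0.07,0,0,0,0],[0,0,0,0,0,0]]}}

```text
time: 16.85
tcp_pos: [0.5483, 0.2147, 0.3067]
eef_rot: [0.764, 0.645, 0.0, -0.0]
wrist_force: [-0.2, -0.9, -3.6]
gripper_width: 0.089
grip_force: 30.0
```

>>> {"api": "send_rows", "payload": {"commands": [[0.01,0.07,0,0,0,0],[0.01,0.07,0,0,0,0],[0,0,0,0,0,0]]}}

```text
time: 17.1
tcp_pos: [0.5485, 0.2161, 0.3067]
eef_rot: [0.764, 0.645, 0.0, -0.0]
wrist_force: [0.6, 0.6, -3.3]
gripper_width: 0.093
grip_force: 30.0
```

>>> {"api": "send_rows", "payload": {"commands": [[0.01,0.05,0,0,0,0],[0.01,0.05,0,0,0,0],[0,0,0,0,0,0]]}}

```text
time: 17.35
tcp_pos: [0.5487, 0.217, 0.3067]
eef_rot: [0.764, 0.645, 0.0, -0.0]
wrist_force: [0.2, 0.0, -3.5]
gripper_width: 0.092
grip_force: 30.0
```

>>> {"api": "send_rows", "payload": {"commands": [[0.01,0.05,0,0,0,0],[0.01,0.05,0,0,0,0],[0,0,0,0,0,0]]}}

```text
time: 17.6
tcp_pos: [0.5489, 0.2175, 0.3066]
eef_rot: [0.764, 0.645, -0.0, 0.0]
wrist_force: [-1.0, -1.1, -2.3]
gripper_width: 0.09
grip_force: 30.0
```

>>> {"api": "send_rows", "payload": {"commands": [[0.01,0.05,0,0,0,0],[0.01,0.05,0,0,0,0],[0,0,0,0,0,0]]}}

```text
time: 17.85
tcp_pos: [0.549, 0.218, 0.3066]
eef_rot: [0.764, 0.645, -0.001, 0.0]
wrist_force: [-1.6, -3.1, -0.3]
gripper_width: 0.09
grip_force: 30.0
```

>>> {"api": "send_rows", "payload": {"commands": [[0.01,0.05,0,0,0,0],[0,0,0,0,0,0]]}}

```text
time: 18.02
tcp_pos: [0.5492, 0.2189, 0.3065]
eef_rot: [0.764, 0.645, -0.0, 0.0]
wrist_force: [-1.1, -4.5, -1.3]
gripper_width: 0.087
grip_force: 30.0
```

>>> {"api": "send_rows", "payload": {"commands": [[-0.02,-0.1,0,0,0,0],[-0.02,-0.1,0,0,0,0],[-0.02,-0.1,0,0,0,0],[-0.01,-0.08,0,0,0,0],[0,0,0,0,0,0],[0,0,0,0,0,0]]}}

```text
time: 18.52
tcp_pos: [0.5486, 0.216, 0.3068]
eef_rot: [0.764, 0.646, 0.0, -0.0]
wrist_force: [-0.1, 0.4, -2.4]
gripper_width: 0.094
grip_force: 30.0
```

```bash
python3 st.py
```

```text
t 18.52 tcp [0.5486 0.216  0.3068] tooly az -9.59 z [ 0.     0.001 -1.   ] q [ 0.03  0.41 -0.66  1.73  0.28  1.1  -0.89] F [-0.06  0.39 -2.36] T [-0.02 -0.08  0.02] grip 0.094 30.0
```

>>> {"api": "send_rows", "payload": {"commands": [[0,0,-0.1,0,0,0],[0,0,-0.1,0,0,0],[0,0,-0.1,0,0,0],[0,0,0,0,0,0]]}}

```text
time: 18.85
tcp_pos: [0.5484, 0.2156, 0.3034]
eef_rot: [0.764, 0.645, -0.0, -0.0]
wrist_force: [0.1, 0.3, -2.8]
gripper_width: 0.093
grip_force: 30.0
```

>>> {"api": "send_rows", "payload": {"commands": [[0,0,-0.1,0,0,0],[0,0,-0.1,0,0,0],[0,0,-0.1,0,0,0],[0,0,0,0,0,0]]}}

```text
time: 19.18
tcp_pos: [0.5484, 0.2155, 0.3004]
eef_rot: [0.764, 0.645, -0.0, -0.0]
wrist_force: [0.8, 0.8, -3.2]
gripper_width: 0.088
grip_force: 30.0
```

>>> {"api": "send_rows", "payload": {"commands": [[0,0,-0.1,0,0,0],[0,0,-0.1,0,0,0],[0,0,-0.1,0,0,0],[0,0,0,0,0,0]]}}

```text
time: 19.52
tcp_pos: [0.5484, 0.2155, 0.2974]
eef_rot: [0.764, 0.645, -0.0, -0.0]
wrist_force: [-0.1, 0.1, -3.7]
gripper_width: 0.092
grip_force: 30.0
```

>>> {"api": "send_rows", "payload": {"commands": [[0,0,-0.1,0,0,0],[0,0,-0.1,0,0,0],[0,0,-0.1,0,0,0],[0,0,0,0,0,0]]}}

```text
time: 19.85
tcp_pos: [0.5484, 0.2155, 0.2944]
eef_rot: [0.764, 0.645, -0.0, -0.0]
wrist_force: [-0.4, 0.4, -3.4]
gripper_width: 0.09
grip_force: 30.0
```

Past the roof level, so the stud is in the leg. The seat should be about 2.5 mm further down.

>>> {"api": "send_rows", "payload": {"commands": [[0,0,-0.07,0,0,0],[0,0,-0.07,0,0,0],[0,0,0,0,0,0]]}}

```text
time: 20.1
tcp_pos: [0.5485, 0.2155, 0.2931]
eef_rot: [0.764, 0.645, -0.0, -0.0]
wrist_force: [-0.4, 0.1, -2.2]
gripper_width: 0.087
grip_force: 30.0
```

>>> {"api": "send_rows", "payload": {"commands": [[0,0,-0.05,0,0,0],[0,0,-0.05,0,0,0],[0,0,0,0,0,0]]}}

```text
time: 20.35
tcp_pos: [0.5485, 0.2156, 0.2922]
eef_rot: [0.764, 0.645, -0.0, -0.0]
wrist_force: [-0.5, -1.4, -2.2]
gripper_width: 0.088
grip_force: 30.0
```

>>> {"api": "send_rows", "payload": {"commands": [[0,0,-0.05,0,0,0],[0,0,0,0,0,0],[0,0,0,0,0,0]]}}

```text
time: 20.6
tcp_pos: [0.5485, 0.2156, 0.2919]
eef_rot: [0.764, 0.645, 0.0, 0.0]
wrist_force: [-0.6, -0.8, -2.5]
gripper_width: 0.087
grip_force: 30.0
```

>>> {"api": "send_rows", "payload": {"commands": [[0,0,-0.05,0,0,0],[0,0,0,0,0,0],[0,0,0,0,0,0]]}}

```text
time: 20.85
tcp_pos: [0.5486, 0.2157, 0.2917]
eef_rot: [0.764, 0.645, 0.0, 0.0]
wrist_force: [-2.0, -1.1, 2.0]
gripper_width: 0.092
grip_force: 30.0
```

```bash
python3 st.py
```

```text
t 20.85 tcp [0.5486 0.2157 0.2917] tooly az -9.6 z [ 0.  0. -1.] q [ 0.02  0.42 -0.66  1.74  0.29  1.07 -0.9 ] F [-2.02 -1.08  2.01] T [-0.3   0.4  -0.03] grip 0.092 30.0
```

>>> {"api": "send_rows", "payload": {"commands": [[0,0,0,0,0,0],[0,0,0,0,0,0],[0,0,0,0,0,0],[0,0,0,0,0,0]], "newtons": 3}}

```text
time: 21.18
tcp_pos: [0.5488, 0.2158, 0.2917]
eef_rot: [0.764, 0.645, 0.0, 0.0]
wrist_force: [-0.5, -1.5, 3.5]
gripper_width: 0.09
grip_force: 3.0
```

```bash
python3 st.py
```

```text
t 21.18 tcp [0.5488 0.2158 0.2917] tooly az -9.6 z [ 0.001  0.    -1.   ] q [ 0.02  0.42 -0.66  1.74  0.29  1.07 -0.9 ] F [-0.51 -1.51  3.46] T [-0.14  0.16  0.01] grip 0.09 3.0
```

>>> {"api": "send_rows", "payload": {"commands": [[0,0,0,0,0,0],[0,0,0,0,0,0],[0,0,0,0,0,0],[0,0,0,0,0,0],[0,0,0,0,0,0],[0,0,0,0,0,0]], "jaw": 0.5}}

```text
time: 21.68
tcp_pos: [0.5485, 0.2155, 0.2911]
eef_rot: [0.764, 0.645, -0.0, -0.0]
wrist_force: [1.0, -0.7, -0.3]
gripper_width: 0.49
grip_force: 0.0
```

```bash
python3 st.py
```

```text
t 21.68 tcp [0.5485 0.2155 0.2911] tooly az -9.6 z [-0. -0. -1.] q [ 0.02  0.42 -0.66  1.74  0.29  1.07 -0.9 ] F [ 1.01 -0.71 -0.28] T [-0.07 -0.06 -0.05] grip 0.49 0.0
```

Released cleanly. Next I'll open wider, rise away and let it settle.

>>> {"api": "send_rows", "payload": {"commands": [[0,0,0,0,0,0],[0,0,0.5,0,0,0],[0,0,1,0,0,0],[0,0,1,0,0,0],[0,0,1.5,0,0,0],[0,0,1.5,0,0,0],[0,0,1.5,0,0,0],[0,0,1.5,0,0,0],[0,0,1.5,0,0,0],[0,0,1,0,0,0]], "jaw": 0.8}}

```text
time: 22.52
tcp_pos: [0.5488, 0.2161, 0.4042]
eef_rot: [0.764, 0.645, 0.002, 0.0]
wrist_force: [0.1, 0.4, -0.3]
gripper_width: 0.795
grip_force: 0.0
```

>>> {"api": "send_rows", "payload": {"commands": [[0,0,0,0,0,0],[0,0,0,0,0,0],[0,0,0,0,0,0],[0,0,0,0,0,0],[0,0,0,0,0,0],[0,0,0,0,0,0],[0,0,0,0,0,0],[0,0,0,0,0,0],[0,0,0,0,0,0],[0,0,0,0,0,0]]}}

```text
time: 23.35
tcp_pos: [0.5485, 0.2156, 0.4012]
eef_rot: [0.764, 0.645, -0.0, -0.0]
wrist_force: [0.4, 0.3, 0.2]
gripper_width: 0.801
grip_force: 0.0
```

```bash
python3 st.py
python3 - <<'E'
from h import *
from station import capture,arm
import cv2
s=arm.get_state();a=capture("wrist")["pixels"];im=capture("scene")["pixels"];cv2.imwrite("pics/w5.png",a[:,:,::-1]);cv2.imwrite("pics/s5.png",im[:,:,::-1])
# bright tongue top: predicted vs seen
b=[.5485-.0,.2155+.0015,-.1675];P=[[x,y,247] for x in(-4,4) for y in(-24,24)]
q=wproj(place(P,b),s);print("pred",q.round(0).tolist())
x0,y0=q.min(0).astype(int)-15;x1,y1=q.max(0).astype(int)+15
g=cv2.cvtColor(a,cv2.COLOR_RGB2GRAY);hsv=cv2.cvtColor(a,cv2.COLOR_RGB2HSV)
m=((g>190)&(hsv[:,:,1]<50)).astype(np.uint8)[y0:y1,x0:x1]
n,l,st,c=cv2.connectedComponentsWithStats(m);print([(st[i].tolist(),) for i in range(1,n) if st[i][4]>30],"origin",x0,y0)
for i in range(1,n):
    if st[i][4]>100:
        pts=np.argwhere(l==i)[:,::-1].astype(np.float32);print(cv2.minAreaRect(pts+[x0,y0]) if 0 else cv2.minAreaRect(pts))
# scene: same, upper tongue
b2=place([[4,-24,247],[4,24,247],[4,40,114],[64,22,25],[64,-34,25]],b);print("scene pred",proj("scene",b2).round(1).tolist())
hs=cv2.cvtColor(im,cv2.COLOR_RGB2HSV);mm=(hs[:,:,1]<70)
for r in range(130,226,6): 
    c=np.flatnonzero(mm[r,350:410]);print(r,(c.min()+350,c.max()+350) if len(c) else None,end=" ")
E
```

```text
t 23.35 tcp [0.5485 0.2156 0.4012] tooly az -9.6 z [-0.  0. -1.] q [ 0.05  0.33 -0.68  1.61  0.22  1.28 -0.84] F [0.37 0.29 0.16] T [-0.08  0.01  0.  ] grip 0.801 0.0
pred [[312.0, 243.0], [311.0, 185.0], [321.0, 243.0], [322.0, 185.0]]
[([27, 0, 13, 35, 187],), ([0, 8, 13, 8, 49],), ([14, 13, 4, 16, 35],), ([23, 17, 11, 37, 318],), ([0, 38, 13, 10, 87],), ([23, 53, 10, 22, 193],)] origin 296 169
((33.0, 17.0), (34.0, 12.0), 90.0)
((27.79108428955078, 34.84968185424805), (9.708096504211426, 35.9770622253418), 2.0454084873199463)
((27.5, 63.5), (21.0, 9.0), 90.0)
scene pred [[373.2, 148.5], [390.0, 149.6], [390.8, 189.1], [381.9, 223.5], [363.6, 221.9]]
130 None 136 None 142 None 148 (np.int64(373), np.int64(378)) 154 (np.int64(373), np.int64(388)) 160 (np.int64(372), np.int64(388)) 166 (np.int64(372), np.int64(387)) 172 (np.int64(371), np.int64(386)) 178 (np.int64(367), np.int64(389)) 184 (np.int64(367), np.int64(391)) 190 (np.int64(366), np.int64(383)) 196 (np.int64(366), np.int64(383)) 202 (np.int64(360), np.int64(392)) 208 (np.int64(359), np.int64(391)) 214 (np.int64(358), np.int64(391)) 220 (np.int64(358), np.int64(391))
```

```bash
python3 -c "
from station import arm
print(arm.finish_job())"
```

```text
the job is handed in; nothing more can be done
None
```

The slotted bracket is hanging seated on the stud, about 3° forward of plumb by the last wrist picture (limit 8°). It was let go gently and the arm is clear. I handed the job in after about 23 s of robot time, but the hand-in gave no verdict.

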